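# Close a bench fume filter and lock its quarter-turn studs

### The arm

A 6-joint arm with a two-finger parallel gripper is mounted at the origin on the work surface. World frame = base frame: x ahead of the robot, y to its left, z up, the work surface at z = 0. Lengths are in m, angles in rad, forces in N, time in s.
With the tool pointing down it reaches from about 0.3 to 0.875 m from the base axis. Payload 6.4 kg.
Tool frame: the origin (TCP) lies at the very end of the fingers, on their centre line; the grasp point (between the pads) lies 19 mm behind it; z points along the fingers, y is the direction in which the jaws open and shut (so a half turn about z gives the same grasp; the last joint's range is limited). The gripper opens to 85 mm and grips with 20 to 120 N. Pads are 22 mm wide; open, the fingers measure 114 mm over their backs; the gripper's body (76 mm by 85 mm) begins 54 mm behind the grasp point. The pads swing forward as they close: fully open they stand 13 mm farther back than shut.
Start: joints at [-1.316, 0.181, 1.607, -0, 1.354, -0.206], TCP at [0.256, -0.515, 0.231] pointing down, gripper open.
Joint ranges: [-2.99, 2.99], [-0.89, 2.07], [0.3, 2.58], [-1.14, 4.28], [0, 2.63], [-3.12, 3.12]. Speed limits (rad/s): [2.57, 2.57, 3.01, 3.14, 3.14, 3.14].

### API

Orientations are given as a unit quaternion [w, x, y, z].
In Python, from bench import * gives the robot as it stands.
- The arm moves only by the tool arm_command, never from a script. Its argument "motion" is text: rows parted by semicolons, each of 7 numbers parted by spaces: the shift along the tool's x, y, z in units of 0.2 m (1.0 is 0.2 m), then the turn, a rotation vector about the tool's x, y, z in units of 60 degrees (1.0 is 60 degrees), then the opening, from 0 (shut) to 1 (fully open). In form: tx ty tz ax ay az grip; .... A call has 1 to 10 rows; each row shifts and turns the pose as measured when the row begins, along the tool's axes as they then stand; what a row does not reach is not made up. A row lasts 1/12 s, in which the tool goes at most 41.7 mm and 7.16 degrees, less where a joint would pass 70% of its speed; a pose out of reach is approached as far as the arm can. A call with a number of a shift or a turn outside -1 to 1 is refused whole. A call with a gripper value outside its range is refused whole. The fingers move at their own pace and stop on an object; the grip force is fixed at half the most. Time passes only in rows, so rows that do not move let the fingers close. It gives the time, the measured TCP pose, the force and the opening at its end, in the units of the state.
- get_obs(): the state, without advancing time (a new reading comes with each control period).
- camera(name): name is "side" or "top" or "wrist"; returns a dict with "img" (420x560x3 uint8, red, green, blue), "intrinsics" (3x3 intrinsics, pixels), "pose" (4x4, takes a point from camera to world coordinates); the wrist camera has in their place "mount" (4x4, takes a point from camera to tool coordinates, whose origin is the TCP and whose axes are the flange's). Camera axes: x right, y down, z forward; pixel columns grow to the right and rows downward; lengths in m; the calibration is good to about 2 mm. A picture is of the moment at which its call begins: read the wrist's pose just before it. There is no depth.
- hand_in(): hands the job in, once; it reports no verdict.
Trained networks look in the newest picture that a camera, given by its name, has taken for a name from the list of things; names that differ only in an ending like _2 or _b are one class to them, and where a whole thing is asked for, a point or a joint stands for the part that bears it (a point fixed in the world has none). Each returns a list of dicts, best first, with "conf" (0 to 1); they miss things now and then, are a little off and sometimes report something else, mostly with a low value. They report only what shows in the picture. A call takes as long as a camera call.
- search_frame(camera, target): "box" ([left, top, right, bottom] in pixels, round what is visible of it).
The state is a dict: "time_s": time; "q": joint angles; "dq": joint speeds; "joint_efforts": joint torques, N m; "eef_pos": TCP position; "eef_rot": TCP orientation; "wrist_force": force on the tool from outside, world axes, zero at the start; "torque": the same for the moment, N m; "opening": opening from 0.0 (shut) to 1.0 (fully open).
Only numpy, scipy, OpenCV 4.12 (cv2) and the standard library are available. Lean on these libraries where they do the work, as an engineer would, in place of code of your own. Each camera call takes 0.05 s, during which the arm holds its last target.

### The job

A fresh filter is already fitted in the low bench-top fume filter, but its top cover is still standing open. Swing the hinged cover fully shut, then fasten its two wing-headed quarter-turn studs: press each head fully down against its spring, turn it ninety degrees clockwise while it is held down - never force one round that is not pressed in - and let it go so that its cam catches and holds it down. Do not shift or knock over the bottle, flask and beaker that stand beside the unit.

Things in the scene. Friction and masses are not known exactly. Their poses are not given: they have to be found in the camera images.
- unit: bench-top fume filter, fixed: low white steel housing 280 mm deep (its x), 320 wide (its y), 120 high; origin at the centre of its underside on the bench, z up. Its louvred front faces its -x, roughly towards the robot. On the rear deck behind the cover an open duct spigot, 74 mm across, 18 high, has its axis at unit x, y = (100, 90) mm
- cover (a joint): hinge of the grey top cover (rad): 0 = lying shut on the deck, grows as it opens, at most 1.45. The axis runs along the unit's y through cover_hinge at unit x = +55 mm, on the side away from the robot. The stiff hinge (0.65 N m) holds the cover wherever it is left; a push of about 5 N near the free edge moves it
- cover_hinge (a point): middle of the hinge axis, 125 mm above the bench. Axes turn with the cover: x from free edge to hinge, y along the hinge, z out of the outer face. The cover is a flat plate reaching 180 mm from the axis, 270 wide, 6 thick, its outer face 2 mm to the z side of the axis. A lip 80 mm wide continues the middle of the free edge by 14 mm
- cover_push (a point): point on the cover's outer face, on its middle line between the studs, 165 mm from the hinge axis and 15 mm from the free edge: a good place to push it shut. Axes as cover_hinge; 127 mm above the bench when shut
- left_head (a point): left stud (at unit +y), on its axis at the top of its round flange. Black head: flange 36 mm across, 4 thick, and on it an upright wing 34 mm long (point x), 10 thick (point y), 24 high (from this point up along z). Stud axis 150 mm from the hinge, 90 mm off the middle line. Cover shut, stud up: 144 mm above the bench. Unfastened the wing points at the hinge, fastened it lies along unit y
- left_press (a joint): how far the left head is pressed in (m): 0 = up, 0.011 = fully down; a spring pushes up with 3 N at the top, 12 N at the bottom. With the cover shut and the head in by 8.5 mm or more its cross-bar turns freely under the cam plate; below about 6 mm the slot blocks it. Turned and let go, the bar rises into the cam's notch and stays at 0.005; let go half-turned it stays at about 0.0085
- left_turn (a joint): turn of the left stud (rad): about 0 = unfastened (must be within about 0.15 of it for its cross-bar to enter the slot as the cover comes down; it starts so), 1.57 = fastened; grows clockwise as seen from above the cover; stops at -0.15 and 1.62. The notch catches from about 1.4
- right_head (a point): right stud (at the unit's -y), the same as left_head, 90 mm to the unit's -y of the middle line
- right_press (a joint): as left_press, for the right stud
- right_turn (a joint): as left_turn, for the right stud
- amber_bottle: bystander: amber glass reagent bottle, 68 mm across and 150 mm high, black cap; origin at the centre of its underside, z up
- flask: bystander: clear conical flask, 82 mm across at the foot, 132 mm high; origin at the centre of its underside, z up
- beaker: bystander: clear glass beaker, 64 mm across and 85 mm high; origin at the centre of its underside, z up

How it is judged:
By the outcome, as a careful person would: the job done as asked, in the order asked, and still so for the second after the job is handed in, with the robot touching nothing.
It also fails if it takes over 61 s, if anything falls off the work surface, if the arm or the gripper's body presses on something with over 40 N, if the wrist force passes 120 N, or if a joint passes its speed limit or range.

## Working session

There is one attempt and no reset: what is moved stays moved. The work goes in short steps, Python scripts to look and compute and a tool call to move; the robot and the scene stay as the last step left them, time stands still between calls to the robot, and variables do not carry over. Pictures are saved under pics/ and viewed, and the job is handed in when it is done.

Besides the shell and the picture viewer there is one more tool, called after "Call:" by a JSON object that holds its "fn" and its "kwargs", one argument or row to a line. arm_command: Moves the arm, as the interface text tells. Shifts and turns lie within -1 to 1; 1 stands for 0.2 m of shift or 60 degrees of turn. Its arguments: {"type":"object","properties":{"motion":{"type":"string"}},"required":["motion"]}

```bash
ls; mkdir -p pics; python3 - <<'E'
from bench import *
import cv2
o=get_obs(); print(o)
for n in ["side","top","wrist"]:
    c=camera(n); cv2.imwrite(f"pics/a_{n}.png",c["img"][:,:,::-1]); print(n,c["intrinsics"].round(1).tolist(),(c.get("pose") if "pose" in c else c["mount"]).round(4).tolist())
    for t in ["unit","cover","cover_push","left_head","right_head","amber_bottle","flask","beaker","cover_hinge"]:
        try: print(t,[(round(d["conf"],2),[int(v) for v in d["box"]]) for d in search_frame(n,t)][:3])
        except Exception as e: print(t,e)
E
```

```text
pics
{'time_s': 0.0, 'q': array([-1.31632674e+00,  1.81554645e-01,  1.60803735e+00, -1.95607698e-05,
        1.35380025e+00, -2.06331268e-01]), 'dq': array([ 0.00082298,  0.00072846, -0.0017515 , -0.00149525, -0.00085419,
       -0.00199453]), 'joint_efforts': array([-1.45718164e-03, -4.44867897e+01, -3.51336050e+01, -4.14921860e-04,
        8.82148684e-03, -5.43585656e-06]), 'eef_pos': array([ 0.25553016, -0.51446518,  0.23036233]), 'eef_rot': array([-8.99304031e-04,  9.73574152e-01,  2.28369352e-01, -3.12015600e-05]), 'wrist_force': array([-0.1893482 , -0.43961249,  0.65323237]), 'torque': array([ 0.02004983, -0.03449999, -0.01129683]), 'opening': 0.9996799783756222}
side [[379.9, 0.0, 285.1], [0.0, 379.9, 209.3], [0.0, 0.0, 1.0]] [[-0.9901, -0.0879, 0.1091, 0.5394], [-0.1399, 0.662, -0.7363, 0.6581], [-0.0075, -0.7443, -0.6678, 0.6712], [0.0, 0.0, 0.0, 1.0]]
unit [(0.7, [224, 121, 382, 321])]
cover [(0.82, [270, 118, 319, 269])]
cover_push [(0.67, [274, 119, 324, 268]), (0.5, [282, 179, 307, 202])]
left_head [(0.54, [286, 181, 305, 205])]
right_head [(0.77, [290, 129, 305, 143]), 
[... 467 characters left out ...]
4, 333, 275])]
cover [(0.97, [208, 188, 326, 231])]
cover_push [(0.93, [210, 187, 327, 229]), (0.47, [223, 202, 235, 218])]
left_head [(0.58, [221, 202, 238, 215]), (0.47, [296, 195, 314, 209])]
right_head [(0.54, [302, 195, 312, 211])]
amber_bottle [(0.75, [348, 211, 381, 238])]
flask [(0.72, [166, 223, 195, 250])]
beaker [(0.9, [355, 163, 378, 186])]
cover_hinge [(0.96, [210, 187, 325, 230])]
wrist [[299.3, 0.0, 278.4], [0.0, 299.3, 208.5], [0.0, 0.0, 1.0]] [[0.0002, -0.9528, -0.3037, 0.0784], [1.0, -0.0002, 0.0012, -0.0004], [-0.0012, -0.3037, 0.9528, -0.1428], [0.0, 0.0, 0.0, 1.0]]
unit []
cover []
cover_push []
left_head []
right_head []
amber_bottle []
flask []
beaker []
cover_hinge []
```

```bash
python3 - <<'E'
import cv2
for n,(x0,y0,x1,y1) in {"side":(180,90,420,400),"top":(150,130,400,290)}.items():
    i=cv2.imread(f"pics/a_{n}.png")[y0:y1,x0:x1]; s=min(800/i.shape[1],600/i.shape[0]); print(n,s); cv2.imwrite(f"pics/a_{n}_z.png",cv2.resize(i,None,fx=s,fy=s,interpolation=2))
E
```

```text
side 1.935483870967742
top 3.2
```

View pics/a_side_z.png

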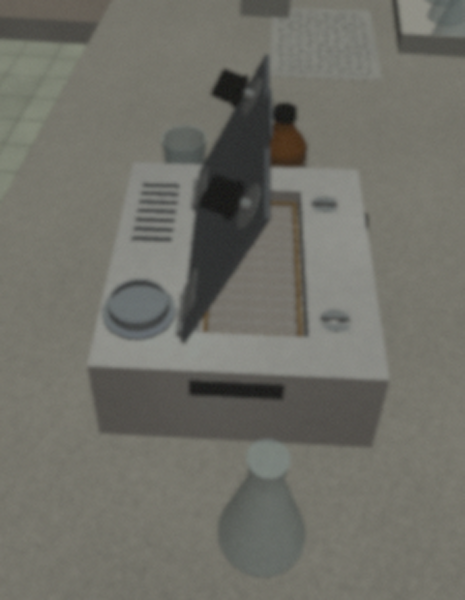

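View pics/a_top_z.png

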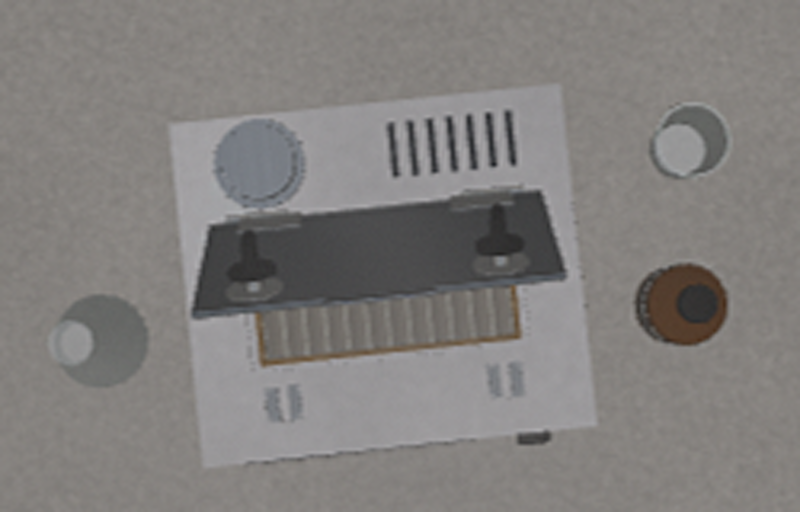

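```bash
cat > h.py <<'E'
import numpy as np
from scipy.optimize import least_squares
from scipy.spatial.transform import Rotation as R
K={"side":np.array([[379.9,0,285.1],[0,379.9,209.3],[0,0,1]]),"top":np.array([[535.2,0,292.],[0,535.2,204.7],[0,0,1]])}
P={"side":np.array([[-0.9901,-0.0879,0.1091,0.5394],[-0.1399,0.662,-0.7363,0.6581],[-0.0075,-0.7443,-0.6678,0.6712],[0,0,0,1]]),
"top":np.array([[-0.0294,-0.9985,0.0459,0.5448],[-0.9995,0.0287,-0.0155,0.0413],[0.0142,-0.0464,-0.9988,1.509],[0,0,0,1]])}
def proj(c,p):
    q=np.linalg.inv(P[c])@np.append(p,1); q=K[c]@q[:3]; return q[:2]/q[2]
def U(v,p):  # unit -> world
    x,y,a=v[:3]; c,s=np.cos(a),np.sin(a); return np.array([x+c*p[0]-s*p[1],y+s*p[0]+c*p[1],p[2]])
def C(v,p,th): # cover pt (cover_hinge frame) -> world
    c,s=np.cos(th),np.sin(th); x,z=p[0],p[2]
    return U(v,[.055+c*x+s*z,p[1],.125-s*x+c*z])
E
python3 - <<'E'
from h import *
tz=lambda a:np.array(a)/3.2+[150,130]
sz=lambda a:np.array(a)/1.9355+[180,90]
obs=[("top",(.14,.16),tz((170,123))),("top",(.14,-.16),tz((560,85))),("top",(-.14,-.16),tz((597,425))),("top",(-.14,.16),tz((203,467))),
("side",(.14,-.16),sz((133,163))),("side",(-.14,-.16),sz((358,171))),("side",(-.14,.16),sz((387,376))),("side",(.14,.16),sz((95,365)))]
def f(v,w=0): return np.concatenate([proj(c,U(v,[*p,.12]))-o for c,p,o in obs])
r=least_squares(f,[.55,.08,.1]); print(r.x,f(r.x).round(1).reshape(-1,2).tolist())
for i in (0,1):
    ob=obs; obs=ob[:4] if i==0 else ob[4:]; print(least_squares(f,[.55,.08,.1]).x); obs=ob
v=r.x
# heads tops: wing top z = .002+.017+.024
cov=[("top",(-.18,.135,.002),tz((192,312))),("top",(-.18,-.135,.002),tz((565,276))),("side",(-.18,-.135,.002),sz((266,57)))]
g=lambda th:np.concatenate([proj(c,C(v,p,th[0]))-o for c,p,o in cov])
r2=least_squares(g,[1.1]);print(r2.x,g(r2.x).round(1))
th=r2.x[0]
for n,p in dict(lh=(-.15,.09,.019),rh=(-.15,-.09,.019),push=(-.165,0,.002),edge=(-.18,0,.002)).items():
    print(n,C(v,p,th).round(4),C(v,p,0).round(4))
for n,(c,b) in dict(bottle=("top",(364,224)),).items(): pass
E
```

```text
[0.58219264 0.07873904 0.07876623] [[-0.5, 0.2], [-0.2, -0.9], [0.2, -0.2], [0.1, 0.3], [0.6, -1.4], [0.4, -1.9], [2.6, 1.0], [-3.0, -0.4]]
[0.58179792 0.07857385 0.07348604]
[0.58255368 0.07892083 0.08345285]
[1.13403229] [-0.7  0.9  0.7 -0.6  1.1 -3. ]
lh [0.5838 0.1691 0.269 ] [0.4804 0.161  0.144 ]
rh [ 0.598  -0.0103  0.269 ] [ 0.4946 -0.0185  0.144 ]
push [0.5692 0.0777 0.2754] [0.4725 0.0701 0.127 ]
edge [0.5629 0.0772 0.2889] [0.4576 0.0689 0.127 ]
```

Call:
{"fn": "arm_command", "kwargs": {
  "motion": "0 0 -0.2 0 0 -0.119 0; 0 0 -0.2 0 0 -0.119 0; 0 0 -0.2 0 0 -0.119 0; 0 0 -0.15 0 0 -0.119 0; 0 0 0 0 0 -0.119 0; 0 0 0 0 0 -0.119 0; 0 0 0 0 0 -0.119 0; 0 0 0 0 0 -0.119 0; 0 0 0 0 0 -0.119 0; 0 0 0 0 0 -0.119 0"
}}

```text
time_s: 2.33
eef_pos: [0.2555, -0.5143, 0.3892]
eef_rot: [-0.0, 0.654, 0.756, 0.0]
wrist_force: [-0.7, 0.8, -0.4]
opening: 0.003
```

```bash
cat >> h.py <<'E'
V=np.array([0.5820,0.0786,0.0760])
def to(target,heading=None):
    from bench import get_obs
    o=get_obs(); w,x,y,z=o["eef_rot"]; r=R.from_quat([x,y,z,w]); M=r.as_matrix()
    print("t",round(o["time_s"],2),"pos",o["eef_pos"].round(4),"z",M[:,2].round(3),"head",round(np.degrees(np.arctan2(M[1,0],M[0,0])),2),"F",o["wrist_force"].round(1),"T",o["torque"].round(2),"open",round(o["opening"],3),"q",o["q"].round(2))
    if target is not None: print("shift units",(M.T@(np.array(target)-o["eef_pos"])/.2).round(3))
    if heading is not None:
        h=np.radians(heading);c,s=np.cos(h),np.sin(h)
        G=np.array([[c,s,0],[s,-c,0],[0,0,-1]]); print("turn units",(R.from_matrix(M.T@G).as_rotvec()/np.radians(60)).round(4))
E
python3 -c "
from h import *
to([.60,.08,.36],184.35)"
```

```text
t 2.33 pos [ 0.2555 -0.5143  0.3892] z [-0.     0.001 -1.   ] head 98.24 F [-0.7  0.8 -0.4] T [ 0.03 -0.   -0.04] open 0.003 q [-1.32  0.1   1.39  0.    1.66 -1.46]
shift units [2.693 2.131 0.148]
turn units [ 7.0000e-04 -9.0000e-04 -1.4351e+00]
```

Call:
{"fn": "arm_command", "kwargs": {
  "motion": "0.13 0.1 0 0 0 0 0; 0.13 0.1 0 0 0 0 0; 0.13 0.1 0 0 0 0 0; 0.13 0.1 0 0 0 0 0; 0.13 0.1 0 0 0 0 0; 0.13 0.1 0 0 0 0 0; 0.13 0.1 0 0 0 0 0; 0.13 0.1 0 0 0 0 0; 0.13 0.1 0 0 0 0 0; 0.13 0.1 0 0 0 0 0"
}}

```text
time_s: 3.17
eef_pos: [0.4165, -0.2207, 0.3878]
eef_rot: [-0.0, 0.656, 0.755, -0.0]
wrist_force: [0.1, -0.4, -0.4]
opening: 0.002
```

Call:
{"fn": "arm_command", "kwargs": {
  "motion": "0.13 0.1 0 0 0 0 0; 0.13 0.1 0 0 0 0 0; 0.13 0.1 0 0 0 0 0; 0.13 0.1 0 0 0 0 0; 0.13 0.1 0 0 0 0 0; 0.13 0.1 0 0 0 0 0; 0.13 0.1 0 0 0 0 0; 0.13 0.1 0 0 0 0 0; 0.13 0.1 0 0 0 0 0; 0.06 0.05 0 0 0 0 0"
}}

```text
time_s: 4.0
eef_pos: [0.5757, 0.0682, 0.3896]
eef_rot: [0.002, 0.655, 0.756, 0.001]
wrist_force: [0.2, -0.9, 0.5]
opening: -0.001
```

Call:
{"fn": "arm_command", "kwargs": {
  "motion": "0 0 0 0 0 -0.119 0; 0 0 0 0 0 -0.119 0; 0 0 0 0 0 -0.119 0; 0 0 0 0 0 -0.119 0; 0 0 0 0 0 -0.119 0; 0 0 0 0 0 -0.119 0; 0 0 0 0 0 -0.119 0; 0 0 0 0 0 -0.119 0; 0 0 0 0 0 -0.119 0; 0 0 0 0 0 -0.119 0"
}}

```text
time_s: 4.83
eef_pos: [0.577, 0.0752, 0.3877]
eef_rot: [0.001, 0.087, 0.996, 0.0]
wrist_force: [-0.2, 1.0, -0.6]
opening: 0.003
```

```bash
python3 -c "
from h import *
to([.60,.08,.30],184.35)"
```

```text
t 4.83 pos [0.577  0.0752 0.3877] z [ 0.002  0.    -1.   ] head 170.05 F [-0.2  1.  -0.6] T [-0.04 -0.01  0.01] open 0.003 q [-0.07  0.11  1.37  0.    1.65 -1.47]
shift units [-0.108  0.043  0.439]
turn units [ 0.0003  0.0024 -0.2384]
```

Call:
{"fn": "arm_command", "kwargs": {
  "motion": "0 0 0 0 0 -0.119 0; 0 0 0 0 0 -0.119 0; -0.17 0.01 0 0 0 0 0; 0 0 0.2 0 0 0 0; 0 0 0.1 0 0 0 0; 0 0 0 0 0 0 0"
}}

```text
time_s: 5.33
eef_pos: [0.6146, 0.0798, 0.3286]
eef_rot: [0.005, -0.042, 0.999, -0.0]
wrist_force: [-1.2, 0.5, -0.9]
opening: 0.001
```

```bash
python3 - <<'E'
from h import *
from bench import camera
import cv2
to([.60,.08,.29],184.35)
i=camera("side")["img"][:,:,::-1][60:340,180:420]; cv2.imwrite("pics/b.png",cv2.resize(i,None,fx=2,fy=2))
E
```

```text
t 5.33 pos [0.6146 0.0798 0.3286] z [ 0.009 -0.    -1.   ] head -175.17 F [-1.2  0.5 -0.9] T [ 0.02 -0.03  0.06] open 0.001 q [-0.06  0.21  1.37  0.    1.54 -1.72]
shift units [0.075 0.007 0.193]
turn units [-0.0009  0.0086  0.0079]
```

View pics/b.png

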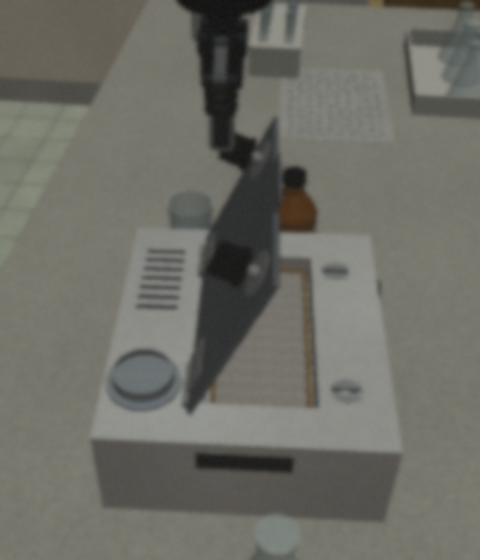

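```bash
python3 - <<'E'
from h import *
V[2]=np.radians(4.6)
to([.606,.079,.277],184.6)
off=lambda th:U([0,0,V[2]],[.011,0,0])
for th in [1.13,1.0,.9,.8,.7,.6,.5,.4,.3,.2,.1,0]:
    p=C(V,(-.165,0,.002),th)+off(th); 
    if th<1.13: print(th,p.round(4),"dx,dz units",round((prev-p)[:2]@[np.cos(V[2]),np.sin(V[2])]/.2,3),round((prev-p)[2]/.2,3))
    prev=p
E
```

```text
t 5.38 pos [0.6143 0.0798 0.3296] z [ 0.009 -0.    -1.   ] head -175.17 F [-1.1  0.5 -0. ] T [ 0.01  0.03 -0.02] open -0.001 q [-0.06  0.21  1.37  0.    1.55 -1.72]
shift units [ 0.044 -0.     0.262]
turn units [-0.0009  0.0082  0.0038]
1.0 [0.5606 0.0769 0.2649] dx,dz units 0.094 0.051
0.9 [0.5471 0.0758 0.2555] dx,dz units 0.068 0.047
0.8 [0.5346 0.0748 0.2448] dx,dz units 0.063 0.054
0.7 [0.5233 0.0739 0.2328] dx,dz units 0.057 0.06
0.6 [0.5132 0.0731 0.2198] dx,dz units 0.051 0.065
0.5 [0.5044 0.0724 0.2059] dx,dz units 0.044 0.07
0.4 [0.4971 0.0718 0.1911] dx,dz units 0.037 0.074
0.3 [0.4913 0.0713 0.1757] dx,dz units 0.029 0.077
0.2 [0.487  0.071  0.1597] dx,dz units 0.021 0.08
0.1 [0.4843 0.0707 0.1435] dx,dz units 0.013 0.081
0 [0.4833 0.0707 0.127 ] dx,dz units 0.005 0.082
```

Descend behind the cover, then begin the sweep.

Call:
{"fn": "arm_command", "kwargs": {
  "motion": "0 0 0.13 0 0.008 0.004 0; 0.02 0 0.13 0 0 0 0; 0.1 0 0.03 0 0 0 0; 0.1 0 0.05 0 0 0 0; 0.07 0 0.05 0 0 0 0; 0.065 0 0.055 0 0 0 0"
}}

```text
time_s: 5.88
eef_pos: [0.5493, 0.0737, 0.2505]
eef_rot: [0.011, -0.04, 0.999, -0.001]
wrist_force: [1.8, 1.8, 2.5]
opening: 0.001
```

```bash
python3 - <<'E'
from h import *
to([.5233,.0739,.2328],184.5)
E
```

```text
t 5.88 pos [0.5493 0.0737 0.2505] z [ 0.022 -0.001 -1.   ] head -175.45 F [1.8 1.8 2.5] T [ 0.23 -0.28 -0.01] open 0.001 q [-0.08  0.1   1.66  0.    1.36 -1.73]
shift units [0.131 0.011 0.086]
turn units [-0.0029  0.0204  0.0008]
```

Call:
{"fn": "arm_command", "kwargs": {
  "motion": "0.066 0.005 0.043 0 0.02 0 0; 0.066 0.005 0.05 0 0.01 0 0; 0.055 0 0.066 0 0 0 0; 0.047 0 0.07 0 0 0 0; 0.04 0 0.075 0 0 0 0"
}}

```text
time_s: 6.3
eef_pos: [0.4975, 0.0708, 0.1987]
eef_rot: [0.003, -0.039, 0.999, -0.003]
wrist_force: [0.4, 1.4, 1.6]
opening: 0.001
```

```bash
python3 - <<'E'
from h import *
to([.487,.071,.1597],184.5)
E
```

```text
t 6.3 pos [0.4975 0.0708 0.1987] z [ 0.007 -0.005 -1.   ] head -175.49 F [0.4 1.4 1.6] T [ 0.2  -0.2   0.01] open 0.001 q [-0.09  0.05  1.82 -0.    1.26 -1.74]
shift units [0.054 0.006 0.195]
turn units [-0.0055  0.0063  0.0002]
```

Call:
{"fn": "arm_command", "kwargs": {
  "motion": "0.03 0 0.075 0 0 0 0; 0.025 0 0.08 0 0 0 0; 0.02 0 0.08 0 0 0 0; 0.01 0 0.05 0 0 0 0; 0 0 0.03 0 0 0 0"
}}

```text
time_s: 6.72
eef_pos: [0.4811, 0.0693, 0.139]
eef_rot: [0.005, -0.039, 0.999, -0.003]
wrist_force: [-0.7, 0.1, 0.3]
opening: -0.0
```

```bash
python3 - <<'E'
from h import *
to([.483,.071,.127],184.5)
E
```

```text
t 6.72 pos [0.4811 0.0693 0.139 ] z [ 0.011 -0.006 -1.   ] head -175.49 F [-0.7  0.1  0.3] T [0.04 0.12 0.03] open -0.0 q [-0.1   0.08  1.92 -0.01  1.13 -1.75]
shift units [-0.009  0.008  0.06 ]
turn units [-0.0064  0.0099  0.0001]
```

Call:
{"fn": "arm_command", "kwargs": {
  "motion": "0 0 0.02 0 0 0 0; 0 0 0.02 0 0 0 0; 0 0 0.02 0 0 0 0"
}}

```text
time_s: 6.97
eef_pos: [0.4823, 0.069, 0.1277]
eef_rot: [0.006, -0.039, 0.999, -0.003]
wrist_force: [-2.2, -0.0, 1.3]
opening: 0.003
```

Call:
{"fn": "arm_command", "kwargs": {
  "motion": "0 0 0.015 0 0 0 0; 0 0 0.015 0 0 0 0"
}}

```text
time_s: 7.13
eef_pos: [0.4826, 0.069, 0.1267]
eef_rot: [0.004, -0.04, 0.999, -0.004]
wrist_force: [-20.3, 0.5, 40.5]
opening: 0.001
```

Call:
{"fn": "arm_command", "kwargs": {
  "motion": "0 0 -0.1 0 0.01 0 0; 0 0 -0.2 0 0 0 0.4; 0 0 -0.2 0 0 0 0.4; 0 0 -0.2 0 0 0 0.4; 0 0 0 0 0 0 0.4; 0 0 0 0 0 0 0.4"
}}

```text
time_s: 7.63
eef_pos: [0.4836, 0.07, 0.2753]
eef_rot: [-0.001, -0.04, 0.999, -0.004]
wrist_force: [-0.3, -0.6, -0.8]
opening: 0.404
```

```bash
python3 - <<'E'
from h import *
from bench import *
import cv2,pickle
to([.4804,.161,.25],184.5)
o=get_obs();w=camera("wrist");s=camera("side"); cv2.imwrite("pics/c_w.png",w["img"][:,:,::-1]);cv2.imwrite("pics/c_s.png",cv2.resize(s["img"][60:340,180:420,::-1],None,fx=2,fy=2))
for t in ["left_head","right_head"]: print([(round(d["conf"],2),d["box"]) for d in search_frame("wrist",t)])
pickle.dump((o,w,s),open("c.pkl","wb"))
x=o["eef_rot"];M=np.eye(4);M[:3,:3]=R.from_quat([*x[1:],x[0]]).as_matrix();M[:3,3]=o["eef_pos"]
T=np.linalg.inv(M@w["mount"])
def pw(p): q=w["intrinsics"]@(T@np.append(p,1))[:3]; return (q[:2]/q[2]).round(1)
for n,sg in (("L",1),("R",-1)):
    for z in (.019,.043):
        for dx in (-.017,.017): print(n,z,dx,pw(C(V,(-.15+dx,sg*.09,z),0)))
E
```

```text
t 7.63 pos [0.4836 0.07   0.2753] z [-0.001 -0.008 -1.   ] head -175.43 F [-0.3 -0.6 -0.8] T [-0.    0.03  0.04] open 0.404 q [-0.09 -0.05  1.76 -0.01  1.43 -1.74]
shift units [-0.02   0.456  0.123]
turn units [-0.0078 -0.0016  0.0011]
[(0.68, [14.8, 182.1, 128.7, 264.1])]
[(0.76, [170.1, 187.8, 203.8, 230.5])]
L 0.019 -0.017 [376.6 185.5]
L 0.019 0.017 [373.  219.7]
L 0.043 -0.017 [385.1 191.9]
L 0.043 0.017 [380.9 228.8]
R 0.019 -0.017 [184.6 184.4]
R 0.019 0.017 [187.8 218.5]
R 0.043 -0.017 [176.1 190.6]
R 0.043 0.017 [179.8 227.4]
```

View pics/c_w.png

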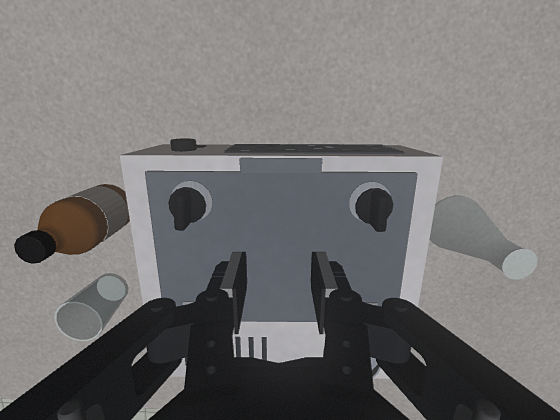

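View pics/c_s.png

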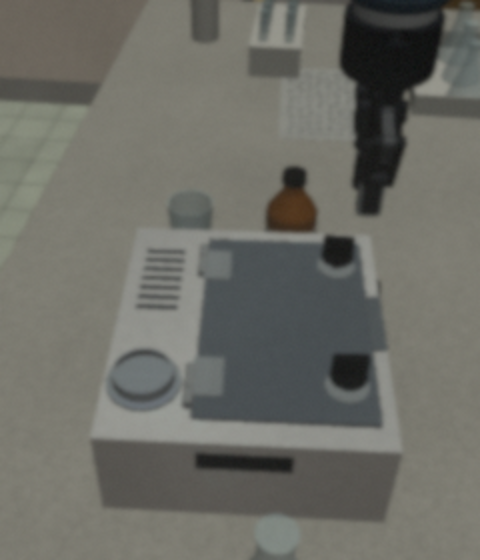

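```bash
python3 - <<'E'
import cv2,numpy as np
i=cv2.imread("pics/c_w.png").astype(float); i=np.clip(i*1.8,0,255).astype(np.uint8)
a=cv2.resize(i[170:250,335:415],None,fx=5,fy=5,interpolation=2);b=cv2.resize(i[170:250,150:230],None,fx=5,fy=5,interpolation=2)
cv2.imwrite("pics/c_z.png",np.hstack([b,a]))
E
```

```text
(no output)
```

View pics/c_z.png

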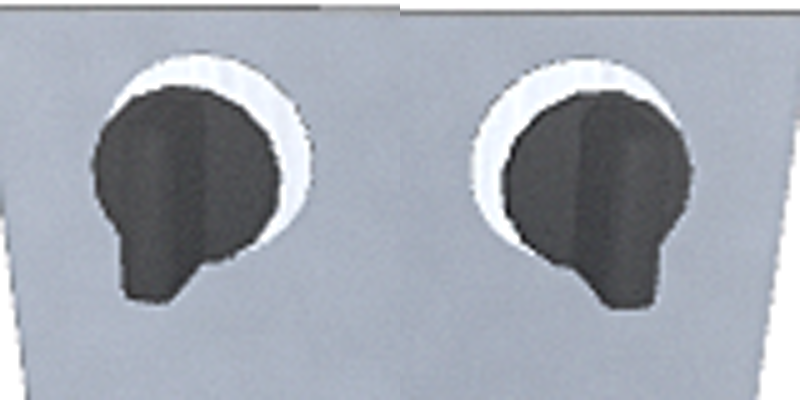

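```bash
python3 - <<'E'
from h import *
print(C(V,(-.148,.09,.019),0),C(V,(-.148,-.09,.019),0))
to([*C(V,(-.148,.09,.019),0)[:2],.20],184.35)
E
```

```text
[0.48243504 0.16127901 0.144     ] [ 0.49610187 -0.0182014   0.144     ]
t 7.83 pos [0.4821 0.0701 0.2722] z [-0.007 -0.008 -1.   ] head -175.44 F [-1.2  0.6 -0.4] T [ 0.03  0.03 -0.01] open 0.401 q [-0.09 -0.05  1.77 -0.01  1.43 -1.74]
shift units [-0.04   0.457  0.358]
turn units [-0.0069 -0.0068  0.0035]
```

Call:
{"fn": "arm_command", "kwargs": {
  "motion": "-0.01 0.16 0.05 -0.007 -0.007 -0.003 0.4; -0.01 0.15 0.08 0 0 0 0.4; -0.01 0.13 0.09 0 0 0 0.4; 0 0 0.09 0 0 0 0.4; 0 0 0 0 0 0 0.4"
}}

```text
time_s: 8.25
eef_pos: [0.4779, 0.1598, 0.2011]
eef_rot: [-0.005, -0.039, 0.999, -0.0]
wrist_force: [0.3, -0.2, -0.6]
opening: 0.398
```

```bash
cat > look.py <<'E'
import sys
from h import *
from bench import *
import cv2
def look(name,sg,th=0,dz=0,dx=.0):
    to([*C(V,(-.15+dx,sg*.09,.019),0)[:2],.146],184.35)
    o=get_obs();w=camera("wrist"); img=w["img"][:,:,::-1].copy()
    x=o["eef_rot"];M=np.eye(4);M[:3,:3]=R.from_quat([*x[1:],x[0]]).as_matrix();M[:3,3]=o["eef_pos"]
    T=np.linalg.inv(M@w["mount"])
    def pw(p): q=w["intrinsics"]@(T@np.append(p,1))[:3]; return q[:2]/q[2]
    big=cv2.resize(np.clip(img*1.6,0,255).astype(np.uint8),None,fx=1.4,fy=1.4)
    ang=np.linspace(0,2*np.pi,60)
    pts=[pw(C(V,(-.15+dx+.018*np.cos(a),sg*.09+.018*np.sin(a),.019-dz),0)) for a in ang]
    cv2.polylines(big,[(np.array(pts)*1.4).astype(int)],True,(0,255,0),1)
    print("pred center",pw(C(V,(-.15+dx,sg*.09,.019-dz),0)).round(1))
    cv2.imwrite(f"pics/{name}.png",big)
E
python3 -c "
from look import *
look('d',1)"
```

```text
t 8.25 pos [0.4779 0.1598 0.2011] z [-0.009 -0.001 -1.   ] head -175.52 F [ 0.3 -0.2 -0.6] T [-0.01  0.    0.01] open 0.398 q [ 0.09  0.06  1.81 -0.    1.29 -1.56]
shift units [-0.016  0.006  0.275]
turn units [-0.0002 -0.009   0.0022]
pred center [279.3 230.6]
```

View pics/d.png

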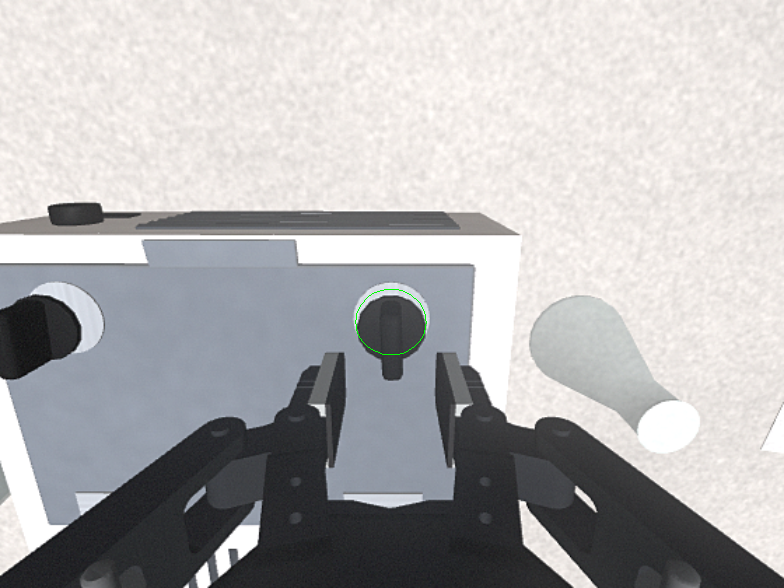

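```bash
python3 - <<'E'
from h import *
import pickle
o,w,s=pickle.load(open("c.pkl","rb"))
x=o["eef_rot"];M=np.eye(4);M[:3,:3]=R.from_quat([*x[1:],x[0]]).as_matrix();M[:3,3]=o["eef_pos"]
T=np.linalg.inv(M@w["mount"])
def pw(p): q=w["intrinsics"]@(T@np.append(p,1))[:3]; return (q[:2]/q[2]).round(1)
for n,p in dict(fl=(-.14,.16,.12),fr=(-.14,-.16,.12)).items(): print(n,pw(U(V,p)))
for n,p in dict(cfl=(-.18,.135,.002),cfr=(-.18,-.135,.002),chl=(0,.135,.002),chr=(0,-.135,.002),lipl=(-.194,.04,.002),lipr=(-.194,-.04,.002)).items(): print(n,pw(C(V,p,0)))
import cv2
i=w["img"][:,:,::-1];i=np.clip(i*1.8,0,255).astype(np.uint8)
cv2.imwrite("pics/c_z2.png",np.vstack([cv2.resize(i[140:200,110:275],None,fx=4.8,fy=4.8),cv2.resize(i[140:200,290:455],None,fx=4.8,fy=4.8)]))
E
```

```text
fl [443.6 152.5]
fr [119.  150.8]
cfl [419.  168.8]
cfr [143.  167.3]
chl [396.3 323.4]
chr [163.6 321.2]
lipl [322.1 153.8]
lipr [239.2 153.4]
```

View pics/c_z2.png

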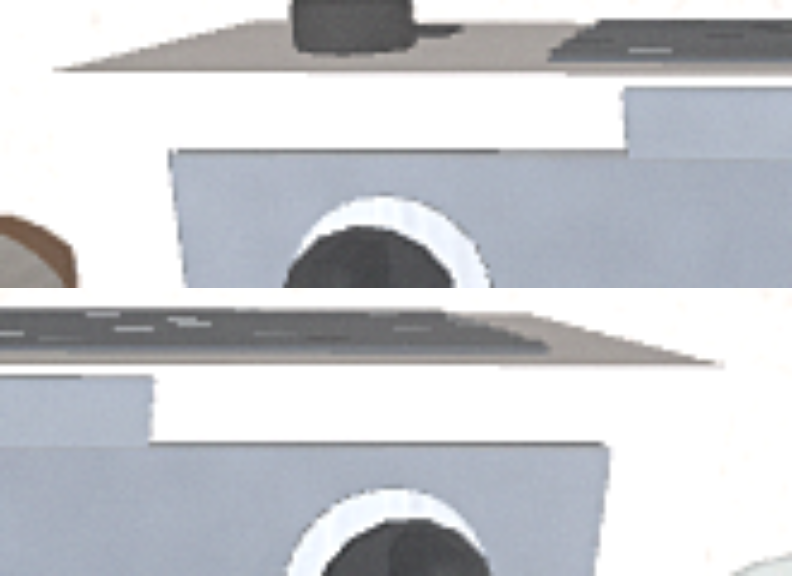

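```bash
python3 - <<'E'
from h import *
to([*C(V,(-.1475,.09,.019),0)[:2],.147],184.35)
E
```

```text
t 8.3 pos [0.4785 0.1599 0.2026] z [-0.008 -0.    -1.   ] head -175.54 F [-1.1 -0.4 -0.4] T [-0.01  0.02 -0.04] open 0.402 q [ 0.09  0.06  1.81  0.    1.29 -1.56]
shift units [-0.025  0.005  0.278]
turn units [ 0.0002 -0.0077  0.0018]
```

Call:
{"fn": "arm_command", "kwargs": {
  "motion": "-0.02 0.005 0.06 0 -0.008 0 0.4; 0 0 0.1 0 0 0 0.4; 0 0 0.07 0 0 0 0.4; 0 0 0.04 0 0 0 0.4; 0 0 0 0 0 0 0.4; 0 0 0 0 0 0 0.4"
}}

```text
time_s: 8.8
eef_pos: [0.484, 0.1586, 0.1488]
eef_rot: [0.0, -0.037, 0.999, -0.0]
wrist_force: [1.2, 0.1, -0.2]
opening: 0.398
```

```bash
python3 -c "
from look import *
look('e',1,dx=.0025)"
```

```text
t 8.8 pos [0.484  0.1586 0.1488] z [ 0. -0. -1.] head -175.71 F [ 1.2  0.1 -0.2] T [ 0.02 -0.01 -0.  ] open 0.398 q [ 0.08  0.13  1.85 -0.    1.17 -1.56]
shift units [0.004 0.014 0.014]
turn units [-0.0005  0.0003 -0.001 ]
pred center [282.5 259.4]
```

View pics/e.png

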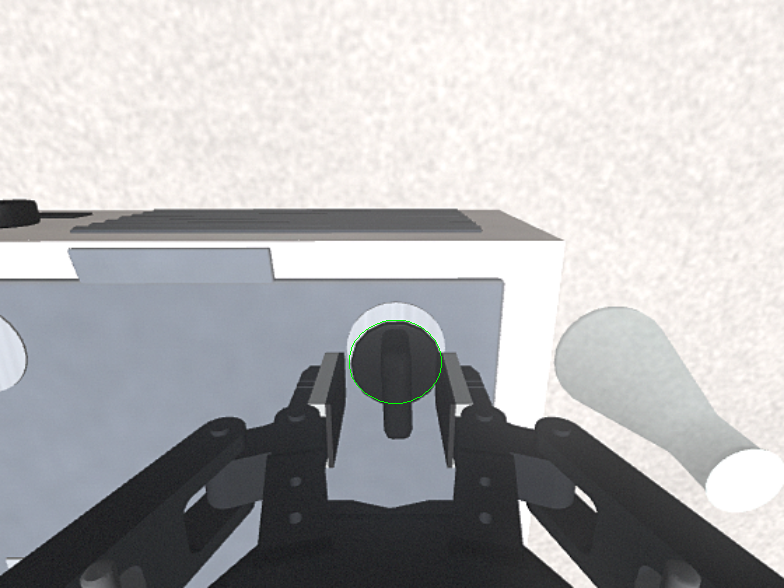

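Call:
{"fn": "arm_command", "kwargs": {
  "motion": "0 0.01 0.01 0 0 0 0.3; 0 0 0 0 0 0 0; 0 0 0 0 0 0 0; 0 0 0 0 0 0 0; 0 0 0 0 0 0 0; 0 0 0 0 0 0 0"
}}

```text
time_s: 9.35
eef_pos: [0.4855, 0.1608, 0.1493]
eef_rot: [0.002, -0.037, 0.999, 0.0]
wrist_force: [0.8, 0.8, -2.7]
opening: 0.097
```

```bash
python3 -c "
from h import *
to([*C(V,(-.1475,.09,.019),0)[:2],.134],184.35)"
```

```text
t 9.35 pos [0.4855 0.1608 0.1493] z [ 0.005  0.    -1.   ] head -175.73 F [ 0.8  0.8 -2.7] T [-0.02 -0.12  0.  ] open 0.097 q [ 0.09  0.13  1.84 -0.    1.16 -1.56]
shift units [0.013 0.003 0.077]
turn units [-0.0001  0.0047 -0.0014]
```

Call:
{"fn": "arm_command", "kwargs": {
  "motion": "0 0 0.015 0 0 0 0; 0 0 0.015 0 0 0 0; 0 0 0.015 0 0 0 0; 0 0 0.015 0 0 0 0"
}}

```text
time_s: 9.68
eef_pos: [0.4857, 0.1609, 0.14]
eef_rot: [0.003, -0.038, 0.999, -0.0]
wrist_force: [-5.6, -0.3, 10.3]
opening: 0.1
```

Call:
{"fn": "arm_command", "kwargs": {
  "motion": "0 0 0.015 0 0 0 0; 0 0 0.015 0 0 0 0"
}}

```text
time_s: 9.85
eef_pos: [0.486, 0.161, 0.1376]
eef_rot: [0.003, -0.038, 0.999, -0.001]
wrist_force: [-14.9, -2.5, 37.9]
opening: 0.102
```

Call:
{"fn": "arm_command", "kwargs": {
  "motion": "0 0 0.004 0 0 0.1 0; 0 0 0.004 0 0 0.1 0; 0 0 0.004 0 0 0.1 0; 0 0 0.004 0 0 0.1 0"
}}

```text
time_s: 10.18
eef_pos: [0.4855, 0.1601, 0.1402]
eef_rot: [0.002, 0.177, 0.984, -0.002]
wrist_force: [-5.1, -1.6, 9.7]
opening: 0.099
```

```bash
python3 -c "
from h import *
to([*C(V,(-.1475,.09,.019),0)[:2],.138],94.35)"
```

```text
t 10.18 pos [0.4855 0.1601 0.1402] z [ 0.004 -0.004 -1.   ] head 159.6 F [-5.1 -1.6  9.7] T [-0.21  1.   -0.03] open 0.099 q [ 0.09  0.14  1.85 -0.    1.15 -1.12]
shift units [0.014 0.001 0.011]
turn units [6.0000e-04 5.5000e-03 1.0876e+00]
```

Call:
{"fn": "arm_command", "kwargs": {
  "motion": "0 0 0.015 0 0 0 0; 0 0 0.012 0 0 0.1 0; 0 0 0.012 0 0 0.1 0; 0 0 0.012 0 0 0.1 0; 0 0 0.012 0 0 0.1 0"
}}

```text
time_s: 10.6
eef_pos: [0.4852, 0.1595, 0.1379]
eef_rot: [0.002, 0.387, 0.922, -0.003]
wrist_force: [-11.5, -2.5, 22.6]
opening: 0.097
```

```bash
python3 -c "
from h import *
to([*C(V,(-.1475,.09,.019),0)[:2],.138],94.35)"
```

```text
t 10.6 pos [0.4852 0.1595 0.1379] z [ 0.002 -0.007 -1.   ] head 134.5 F [-11.5  -2.5  22.6] T [-0.37  2.14  0.05] open 0.097 q [ 0.09  0.15  1.85 -0.01  1.14 -0.68]
shift units [ 0.014 -0.002 -0.001]
turn units [-0.0011  0.0072  0.6691]
```

Call:
{"fn": "arm_command", "kwargs": {
  "motion": "0 0 0.01 0 0 0.1 0; 0 0 0.01 0 0 0.1 0; 0 0 0.01 0 0 0.1 0; 0 0 0.01 0 0 0.1 0; 0 0 0.01 0 0 0.1 0"
}}

```text
time_s: 11.02
eef_pos: [0.4842, 0.159, 0.138]
eef_rot: [0.003, 0.622, 0.783, -0.004]
wrist_force: [-9.3, -1.9, 17.6]
opening: 0.1
```

```bash
python3 -c "
from h import *
to([*C(V,(-.1475,.09,.019),0)[:2],.138],94.35)"
```

```text
t 11.02 pos [0.4842 0.159  0.138 ] z [-0.001 -0.01  -1.   ] head 103.07 F [-9.3 -1.9 17.6] T [-0.2   1.81 -0.01] open 0.1 q [ 0.09  0.15  1.85 -0.01  1.15 -0.13]
shift units [ 0.013 -0.003 -0.   ]
turn units [-0.0019  0.0093  0.1454]
```

Call:
{"fn": "arm_command", "kwargs": {
  "motion": "0 0 0.01 0 0 0.08 0; 0 0 0.01 0 0 0.07 0; 0 0 0.008 0 0 0.0 0"
}}

```text
time_s: 11.27
eef_pos: [0.4837, 0.159, 0.1381]
eef_rot: [0.003, 0.686, 0.727, -0.005]
wrist_force: [-6.5, -1.3, 11.1]
opening: 0.097
```

```bash
python3 -c "
from h import *
to([*C(V,(-.1475,.09,.019),0)[:2],.138],94.35)"
```

```text
t 11.27 pos [0.4837 0.159  0.1381] z [-0.002 -0.011 -1.   ] head 93.32 F [-6.5 -1.3 11.1] T [-0.1   1.22  0.02] open 0.097 q [ 0.09  0.15  1.85 -0.01  1.15  0.04]
shift units [ 0.012 -0.003  0.   ]
turn units [-0.0022  0.0103 -0.0172]
```

Call:
{"fn": "arm_command", "kwargs": {
  "motion": "0 0 -0.01 0 0 0 0; 0 0 -0.015 0 0 0 0; 0 0 -0.005 0 0 0 0; 0 0 0 0 0 0 0.4; 0 0 0 0 0 0 0.4; 0 0 0 0 0 0 0.4; 0 0 0 0 0 0 0.4"
}}

```text
time_s: 11.85
eef_pos: [0.4836, 0.1588, 0.1441]
eef_rot: [0.003, 0.687, 0.727, -0.005]
wrist_force: [0.3, -0.6, -0.8]
opening: 0.397
```

Call:
{"fn": "arm_command", "kwargs": {
  "motion": "0 0 -0.1 0 0 0 0.4; 0 0 -0.1 0 0 0 0.4; 0 0 -0.15 0 0 0 0.4; 0 0 -0.15 0 0 0 0.4; 0 0 0 0 0 0 0.4"
}}

```text
time_s: 12.27
eef_pos: [0.4827, 0.1598, 0.2469]
eef_rot: [0.002, 0.687, 0.727, -0.006]
wrist_force: [0.7, -0.0, -0.3]
opening: 0.399
```

```bash
python3 -c "
from look import *
look('f',1,dx=.0025,dz=.005)
s=camera('side'); cv2.imwrite('pics/f_s.png',cv2.resize(s['img'][60:340,180:420,::-1],None,fx=2,fy=2))
to([*C(V,(-.1475,-.09,.019),0)[:2],.20],184.35)
"
```

```text
t 12.27 pos [0.4827 0.1598 0.2469] z [-0.006 -0.012 -1.   ] head 93.28 F [ 0.7 -0.  -0.3] T [0.03 0.   0.02] open 0.399 q [ 0.09  0.02  1.75 -0.01  1.38  0.04]
shift units [0.013 0.005 0.504]
turn units [-0.0137  0.0033 -1.5179]
pred center [279.  203.6]
t 12.37 pos [0.4805 0.1595 0.2422] z [-0.012 -0.012 -1.   ] head 93.28 F [-0.5  0.6 -1.2] T [ 0.01  0.02 -0.07] open 0.399 q [ 0.09  0.03  1.75 -0.01  1.38  0.04]
shift units [-0.889  0.033  0.221]
turn units [-1.8400e-02 -1.2000e-03 -1.5179e+00]
```

View pics/f.png

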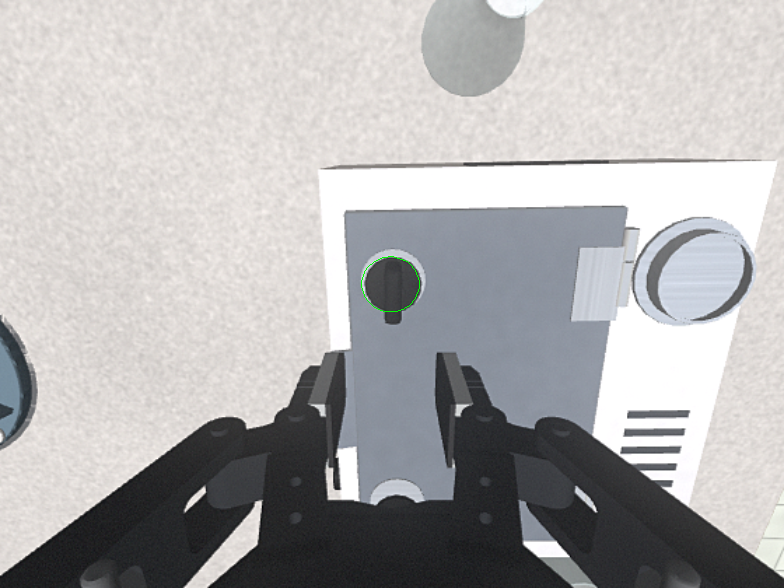

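View pics/f_s.png

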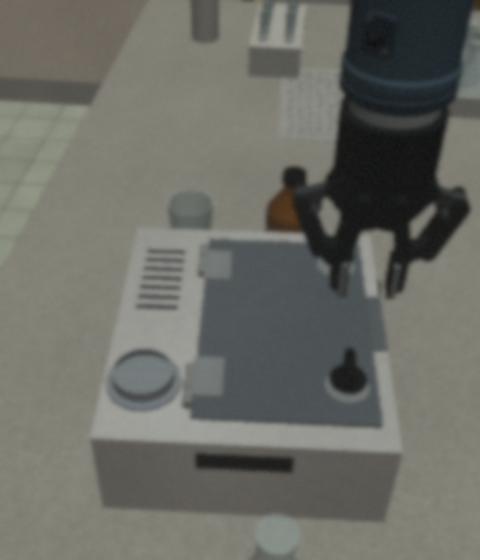

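Call:
{"fn": "arm_command", "kwargs": {
  "motion": "-0.17 0.01 0 0 0 -0 0.4; -0.17 0.01 0 0 0 0 0.4; -0.17 0.01 0 0 0 0 0.4; -0.17 0 0 0 0 0 0.4; -0.17 0 0 0 0 0 0.4; 0 0 0 0 0 -0.119 0.4; 0 0 0 0 0 -0.119 0.4; 0 0 0 0 0 -0.119 0.4; 0 0 0 0 0 -0.119 0.4; 0 0 0 0 0 -0.119 0.4"
}}

```text
time_s: 13.2
eef_pos: [0.4894, -0.0168, 0.2294]
eef_rot: [-0.013, 0.424, 0.905, -0.01]
wrist_force: [-0.3, 0.5, 0.6]
opening: 0.397
```

Call:
{"fn": "arm_command", "kwargs": {
  "motion": "0 0 0 0 0 -0.119 0.4; 0 0 0 0 0 -0.119 0.4; 0 0 0 0 0 -0.119 0.4; 0 0 0 0 0 -0.119 0.4; 0 0 0 0 0 -0.119 0.4; 0 0 0 0 0 -0.119 0.4; 0 0 0 0 0 -0.119 0.4; 0 0 0 0 0 -0.119 0.4"
}}

```text
time_s: 13.87
eef_pos: [0.4818, -0.0155, 0.2155]
eef_rot: [-0.027, -0.062, 0.998, 0.001]
wrist_force: [0.4, 0.5, 0.0]
opening: 0.401
```

```bash
python3 -c "
from h import *
to([*C(V,(-.1475,-.09,.019),0)[:2],.148],184.35)
"
```

```text
t 13.87 pos [ 0.4818 -0.0155  0.2155] z [-0.054 -0.002 -0.999] head -172.89 F [0.4 0.5 0. ] T [-0.02  0.01  0.01] open 0.401 q [-0.27  0.03  1.81 -0.02  1.36 -1.96]
shift units [-0.09  -0.024  0.333]
turn units [ 0.0034 -0.0511  0.0459]
```

Straighten, descend partway, and look.

Call:
{"fn": "arm_command", "kwargs": {
  "motion": "-0.05 -0.01 0 0 -0.05 0.045 0.4; -0.03 -0.01 0.04 0 0 0 0.4; 0 0 0.04 0 0 0 0.4; 0 0 0 0 0 0 0.4"
}}

```text
time_s: 14.2
eef_pos: [0.495, -0.0167, 0.1923]
eef_rot: [-0.004, -0.042, 0.999, 0.003]
wrist_force: [-0.6, -0.3, 0.8]
opening: 0.402
```

```bash
python3 -c "
from look import *
look('g',-1,dx=.0025)
to([*C(V,(-.1475,-.09,.019),0)[:2],.148],184.35)
"
```

```text
t 14.2 pos [ 0.495  -0.0167  0.1923] z [-0.009  0.006 -1.   ] head -175.23 F [-0.6 -0.3  0.8] T [-0.01  0.01 -0.04] open 0.402 q [-0.28  0.05  1.84  0.    1.27 -1.93]
shift units [-0.009 -0.009  0.231]
turn units [ 0.0065 -0.0076  0.0069]
pred center [275.  233.6]
t 14.25 pos [ 0.4952 -0.0167  0.1928] z [-0.008  0.006 -1.   ] head -175.22 F [-0.6  0.8 -0.2] T [ 0.01 -0.01 -0.06] open 0.401 q [-0.28  0.05  1.84  0.    1.27 -1.93]
shift units [-0.008 -0.009  0.224]
turn units [ 0.0064 -0.0075  0.0071]
```

View pics/g.png

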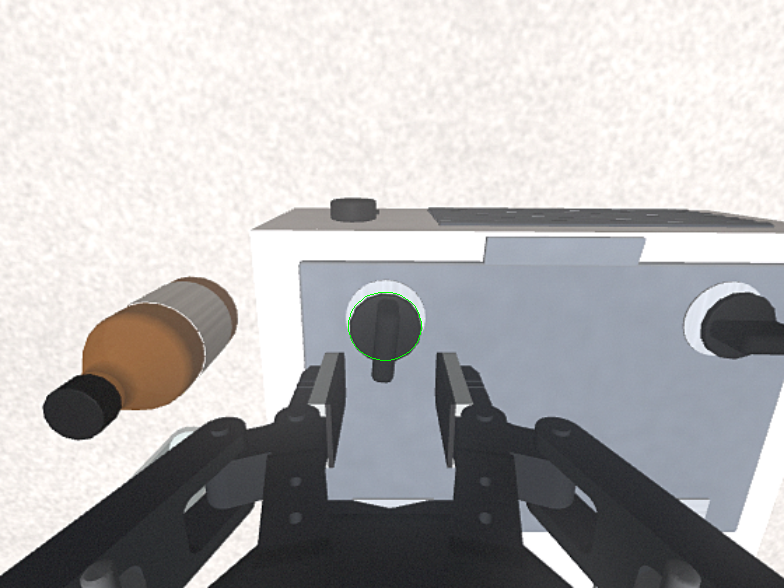

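Call:
{"fn": "arm_command", "kwargs": {
  "motion": "-0.008 -0.009 0.06 0.006 -0.007 0.007 0.4; 0 0 0.08 0 0 0 0.4; 0 0 0.06 0 0 0 0.4; 0 0 0.02 0 0 0 0.4; 0 0 0 0 0 0 0.4"
}}

```text
time_s: 14.67
eef_pos: [0.4956, -0.0179, 0.1465]
eef_rot: [-0.002, -0.038, 0.999, 0.0]
wrist_force: [1.1, -0.4, 0.0]
opening: 0.401
```

```bash
python3 -c "
from look import *
look('h',-1,dx=.0025)
"
```

```text
t 14.67 pos [ 0.4956 -0.0179  0.1465] z [-0.003  0.001 -1.   ] head -175.65 F [ 1.1 -0.4  0. ] T [-0.01 -0.01 -0.02] open 0.401 q [-0.28  0.1   1.88 -0.    1.16 -1.92]
shift units [-0.005 -0.002  0.003]
turn units [ 0.0007 -0.0028 -0.    ]
pred center [276.8 264.5]
```

View pics/h.png

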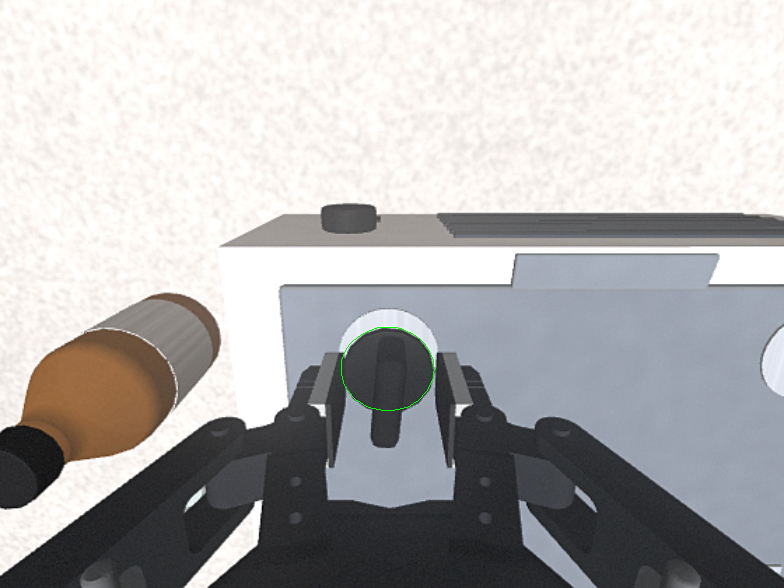

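Call:
{"fn": "arm_command", "kwargs": {
  "motion": "-0.003 -0.003 0 0 0 0.065 0.4; 0 0 0 0 0 0 0.3; 0 0 0 0 0 0 0; 0 0 0 0 0 0 0; 0 0 0 0 0 0 0; 0 0 0 0 0 0 0; 0 0 0 0 0 0 0"
}}

```text
time_s: 15.3
eef_pos: [0.4972, -0.0187, 0.1492]
eef_rot: [-0.0, -0.006, 1.0, -0.0]
wrist_force: [-0.2, -0.1, -3.2]
opening: 0.095
```

```bash
python3 -c "
from h import *
to([*C(V,(-.1475,-.09,.019),0)[:2],.148],184.35)
"
```

```text
t 15.3 pos [ 0.4972 -0.0187  0.1492] z [-0. -0. -1.] head -179.33 F [-0.2 -0.1 -3.2] T [-0.02 -0.11 -0.04] open 0.095 q [-0.28  0.1   1.87 -0.    1.17 -1.86]
shift units [0.003 0.002 0.006]
turn units [-0.0004 -0.0003 -0.0614]
```

Call:
{"fn": "arm_command", "kwargs": {
  "motion": "0 0 0.015 0 0 0 0; 0 0 0.015 0 0 0 0; 0 0 0.015 0 0 0 0; 0 0 0.015 0 0 0 0; 0 0 0.015 0 0 0 0; 0 0 0.012 0 0 0 0"
}}

```text
time_s: 15.8
eef_pos: [0.4977, -0.0187, 0.1376]
eef_rot: [-0.0, -0.007, 1.0, -0.001]
wrist_force: [-14.0, 2.3, 31.1]
opening: 0.101
```

Call:
{"fn": "arm_command", "kwargs": {
  "motion": "0 0 0.012 0 0 0.1 0; 0 0 0.012 0 0 0.1 0; 0 0 0.012 0 0 0.1 0; 0 0 0.012 0 0 0.1 0; 0 0 0.012 0 0 0.1 0"
}}

```text
time_s: 16.22
eef_pos: [0.4976, -0.0187, 0.1377]
eef_rot: [-0.001, 0.26, 0.966, -0.002]
wrist_force: [-10.8, 1.7, 22.1]
opening: 0.102
```

```bash
python3 -c "
from h import *
to([*C(V,(-.1475,-.09,.019),0)[:2],.138],94.35)
"
```

```text
t 16.22 pos [ 0.4976 -0.0187  0.1377] z [-0.003 -0.003 -1.   ] head 149.87 F [-10.8   1.7  22.1] T [0.38 1.99 0.03] open 0.102 q [-0.27  0.12  1.88 -0.    1.14 -1.32]
shift units [ 0.006 -0.    -0.001]
turn units [-0.0039  0.0012  0.9253]
```

Call:
{"fn": "arm_command", "kwargs": {
  "motion": "0 0 0.011 0 0 0.1 0; 0 0 0.011 0 0 0.1 0; 0 0 0.011 0 0 0.1 0; 0 0 0.011 0 0 0.1 0; 0 0 0.011 0 0 0.1 0; 0 0 0.011 0 0 0.1 0; 0 0 0.011 0 0 0.1 0"
}}

```text
time_s: 16.8
eef_pos: [0.4976, -0.0187, 0.1378]
eef_rot: [0.0, 0.602, 0.798, -0.003]
wrist_force: [-10.7, 0.4, 20.0]
opening: 0.104
```

```bash
python3 -c "
from h import *
to([*C(V,(-.1475,-.09,.019),0)[:2],.138],94.35)
"
```

```text
t 16.8 pos [ 0.4976 -0.0187  0.1378] z [-0.004 -0.006 -1.   ] head 105.95 F [-10.7   0.4  20. ] T [0.35 1.76 0.04] open 0.104 q [-0.27  0.12  1.88 -0.01  1.14 -0.55]
shift units [ 0.004 -0.004 -0.001]
turn units [-0.0048  0.0046  0.1934]
```

Call:
{"fn": "arm_command", "kwargs": {
  "motion": "0 0 0.011 0 0 0.1 0; 0 0 0.011 0 0 0.095 0; 0 0 0.011 0 0 0 0"
}}

```text
time_s: 17.05
eef_pos: [0.4976, -0.0187, 0.1378]
eef_rot: [0.001, 0.686, 0.728, -0.004]
wrist_force: [-10.7, 1.0, 20.4]
opening: 0.101
```

```bash
python3 -c "
from h import *
to([*C(V,(-.1475,-.09,.019),0)[:2],.138],94.35)
"
```

```text
t 17.05 pos [ 0.4976 -0.0187  0.1378] z [-0.005 -0.007 -1.   ] head 93.42 F [-10.7   1.   20.4] T [ 0.42  1.75 -0.01] open 0.101 q [-0.27  0.12  1.88 -0.01  1.14 -0.33]
shift units [ 0.003 -0.005 -0.001]
turn units [-0.005   0.006  -0.0155]
```

Call:
{"fn": "arm_command", "kwargs": {
  "motion": "0 0 -0.01 0 0 0 0; 0 0 -0.015 0 0 0 0; 0 0 -0.005 0 0 0 0; 0 0 0 0 0 0 0.4; 0 0 0 0 0 0 0.4; 0 0 0 0 0 0 0.4; 0 0 0 0 0 0 0.4"
}}

```text
time_s: 17.63
eef_pos: [0.4973, -0.0186, 0.1439]
eef_rot: [0.0, 0.686, 0.728, -0.004]
wrist_force: [0.5, -0.3, -0.2]
opening: 0.399
```

Call:
{"fn": "arm_command", "kwargs": {
  "motion": "0 0 -0.1 0 0 0 0.4; 0 0 -0.15 0 0 0 0.4; 0 0 -0.2 0 0 0 0.4; 0 0 -0.2 0 0 0 0.4; 0 0 0 0 0 0 0.4"
}}

```text
time_s: 18.05
eef_pos: [0.4964, -0.0172, 0.2772]
eef_rot: [-0.003, 0.686, 0.728, -0.006]
wrist_force: [0.5, -0.2, 0.7]
opening: 0.4
```

```bash
python3 -c "
from look import *
look('k',-1,dx=.0025,dz=.005)
for n,a in (('side',(60,400,180,420)),('top',(130,290,150,400))):
    s=camera(n)['img'][a[0]:a[1],a[2]:a[3],::-1]; cv2.imwrite('pics/k_'+n+'.png',cv2.resize(s,None,fx=1.75 if n=='side' else 3,fy=1.75 if n=='side' else 3))
for t in ['amber_bottle','flask','beaker']: print(t,[(round(d['conf'],2),[int(v) for v in d['box']]) for d in search_frame('top',t)][:1])
"
```

```text
t 18.05 pos [ 0.4964 -0.0172  0.2772] z [-0.012 -0.005 -1.   ] head 93.43 F [ 0.5 -0.2  0.7] T [-0.05 -0.02 -0.02] open 0.4 q [-0.27 -0.03  1.74 -0.01  1.44 -0.33]
shift units [-0.002  0.009  0.656]
turn units [-0.0119 -0.006  -1.5153]
pred center [279.7 197.7]
amber_bottle [(0.6, [347, 210, 380, 237])]
flask [(0.72, [165, 224, 196, 252])]
beaker [(0.88, [356, 165, 380, 187])]
```

View pics/k.png

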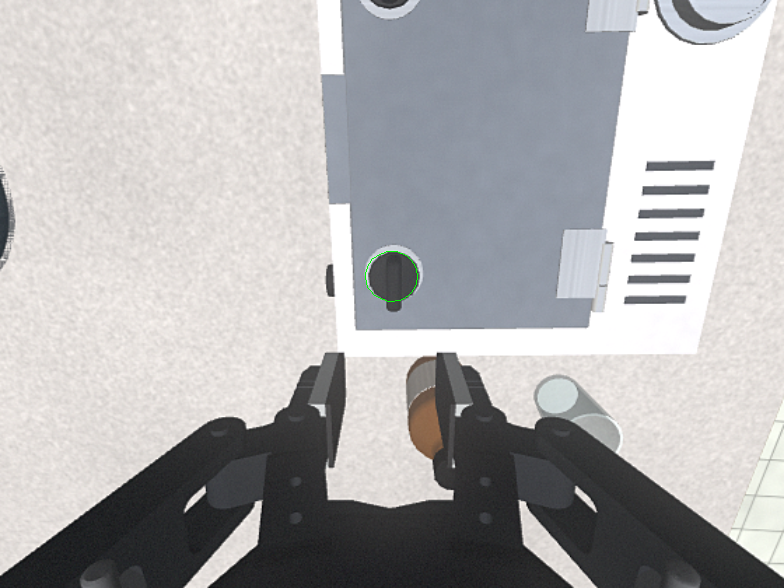

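View pics/k_side.png

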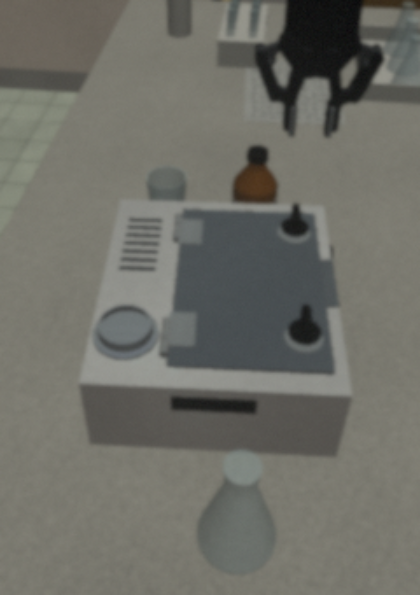

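View pics/k_top.png

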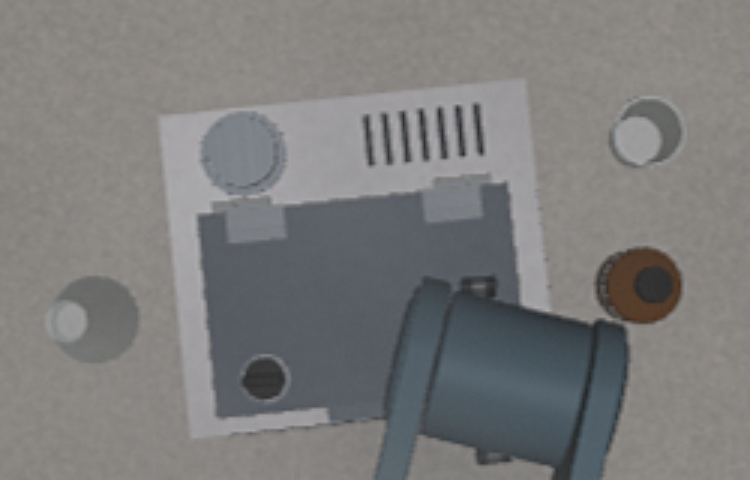

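The side, top and wrist pictures show the cover flat on the deck. Both wings (side picture, near (305,325) and (295,225)) lie along unit y and are sunk. The bottle, flask and beaker stand where they were, and the gripper is clear.

```bash
python3 -c "
from bench import *
print(hand_in())"
```

```text
the job is handed in; nothing more can be done
None
```

I swung the cover shut with the closed fingers and fastened both studs, left first and then right. For each stud I gripped the wing, pressed it about 11 mm to the bottom, turned it clockwise to about 91° while holding it down, eased it up and let go. The job took about 18 s and was handed in without a verdict.

**Last checks:**
- **Cover:** it lies flat on the deck in the side and top pictures. At the final push my fingertip stopped at 126.7 mm, against 127 mm expected when shut.
- **Studs:** after release both wings lie along the unit's y. In the wrist pictures their flanges match where they should be with the stud held 5 mm down in its notch.
- **Bystanders:** the top-camera boxes for the bottle, flask and beaker are within 2 pixels of where they started.
- **Forces:** wrist force at the end of each move reached about 45 N at most, when the cover came shut. The gripper was clear of everything when I handed in.

**What disagreed or went less than smoothly:**
- The wrist camera put the studs about 3 mm farther in unit x than my fit from the top and side cameras. I used +2.5 mm, and the closer pictures then matched.
- The left head rose briefly to about 9 mm pressed in early in its turn, still above the 8.5 mm needed to turn freely. I pressed it fully down again before going on.
- I did not measure the right stud's starting turn exactly. It looked about 4° clockwise, so I lined the gripper up with it before gripping.

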